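# Propping the guard of a curing bay and sending its job case down the roller lane

## Robot

A 6-joint arm with a two-finger parallel gripper is mounted at the origin on the work surface. World frame = base frame: x ahead of the robot, y to its left, z up, the work surface at z = 0. Lengths are in m, angles in degrees, forces in N, time in s.
With the tool pointing down it reaches from about 0.4 to 0.825 m from the base axis. Payload 7 kg.
Tool frame: the origin (TCP) lies at the very end of the fingers, on their centre line; the grasp point (between the pads) lies 19 mm behind it (r.hold_point_z is the distance from the TCP to the grasp point, in m); x points along the fingers, y is the direction in which the jaws open and shut, and the axes are right-handed (so a half turn about x gives the same grasp; the last joint's range is limited). The gripper opens to 88 mm and grips with 3 to 60 N. Pads are 19 mm wide; open, the fingers measure 130 mm over their backs; the gripper's body (78 mm by 193 mm) begins 47 mm behind the grasp point.
Start: joints at [93.398, 20.546, 0.682, 0, -70.136, -16.507], TCP at [0.153, 0.657, 0.227] pointing down, gripper open.
Joint ranges: [-176.03, 176.03], [-82.01, 121.73], [-58.28, 71.71], [-173.87, 95.51], [-174.79, -0.11], [-173.66, 173.66]. Speed limits (degrees/s): [136.94, 136.94, 172.46, 180, 180, 180].

## Interface

Orientations are given as [roll, pitch, yaw] about the fixed x, y, z axes, in that order (R = Rz(yaw) Ry(pitch) Rx(roll)).
In Python, from plant import r gives the robot as it stands. The module is installed in compiled form; this text tells all that it offers.
- The arm moves only by the shell command python3 -m creep 'ROWS' [FORCE]. ROWS is JSON, a list of rows, each a list of 7 numbers: the turn, a rotation vector about the tool's x, y, z in rad, then the shift along the tool's x, y, z in cm, then the opening in per cent of the stroke, from 0 (shut) to 100 (fully open). In form: [[rx, ry, rz, x, y, z, fingers], ...]. A call has 1 to 8 rows; each row shifts and turns the commanded pose from where the row before left it, along the tool's axes as they then stand; what a row does not reach is not made up. A row lasts 1/10 s, in which the tool goes at most 50 mm and 8.59 degrees, less where a joint would pass 70% of its speed; a pose out of reach is approached as far as the arm can. A call is refused whole if a number of a shift passes 5 or a number of a turn 0.15, either way. A call with a gripper value outside its range is refused whole. The fingers move at their own pace and stop on an object; FORCE is the grip in N (left out, the last holds). Time passes only in rows, so rows that do not move let the fingers close. It gives the time, the measured TCP pose, the force and the opening at its end, in the units of the state.
- r.get_state(): the state, without advancing time (a new reading comes with each control period).
- r.capture(name): name is "scene" or "top" or "wrist"; returns (picture, depth): 400x640x3 uint8, blue, green, red; 400x640 float32, m along the optical axis (not along the pixel's ray), 0 where there is no reading.
- r.camera_info(name): a dict with "fovy" (degrees; the focal length in pixels is half the picture's height over the tangent of half this angle, whatever the lens; pixels are square), "cx", "cy" (the principal point, pixels), "camera_from_world" (4x4, takes a point from world to camera coordinates). Camera axes: x right, y down, z forward; pixel columns grow to the right and rows downward; lengths in m; the calibration is good to about 2 mm. A picture is of the moment at which its call begins: read the wrist's pose just before it. camera_info takes no time and is no camera call; for the wrist camera it gives the pose at the moment of the call.
- r.close_job(): hands the job in, once; it reports no verdict.
Trained networks look in the newest picture that a camera, given by its name, has taken for a name from the list of things; names that differ only in an ending like _2 or _b are one class to them, and where a whole thing is asked for, a point or a joint stands for the part that bears it (a point fixed in the world has none). Each returns a list of dicts, best first, with "score" (0 to 1); they miss things now and then, are a little off and sometimes report something else, mostly with a low value. They report only what shows in the picture. A call takes as long as a camera call.
- r.look_for(query, camera): "rect" ([left, top, right, bottom] in pixels, round what is visible of it).
- r.masks_of(query, camera): "pixels" (400x640 bool, what is visible of it) and "rect" ([left, top, right, bottom] in pixels, round what is visible of it).
The state is a dict: "time_s": time; "joints": joint angles; "qd": joint speeds; "joint_torque": joint torques, N m; "tcp_pos": TCP position; "eef_rot": TCP orientation; "contact_force": force on the tool from outside, world axes, zero at the start; "moment": the same for the moment, N m; "gripper_width": finger opening in m.
Only numpy, scipy, OpenCV 4.12 (cv2) and the standard library are available. Lean on these libraries where they do the work, as an engineer would, in place of code of your own. Each camera call takes 0.05 s, during which the arm holds its last target. There are 200 camera calls.

## Task

Swing the amber guard flap of the curing bay up by its bar until the spring stay swings in under it, lower the flap gently onto the stay without letting it fall, and let go. Then take the grey job case out from beneath the propped flap, hold it on the raised end of the sloped roller lane until the rollers carry it, let go, and let it roll by itself all the way to the stop, not helping it along the lower half. Leave the flap propped, and leave the spray can, screwdriver and screw tray where they are.

Things in the scene. Friction and masses are not known exactly. Their poses are not given: they have to be found in the camera images.
- bay: Curing bay, fixed: blue side and rear walls 88 mm high, 5 mm thick (190 mm apart inside), open front with a lip up to 18 mm above the bench, low control box behind. Origin: centre of the underside; x points from the open front to the rear, z up. Bay floor 10 mm above the bench, from x = -84 mm (lip) to +85 mm (rear wall).
- flap (a joint): Angle of the amber guard flap: 0 closed and level, grows as the front edge swings up, 1.4 at most. Free hinge, flap 0.3 kg (1.4 N at the bar holds it), falls shut if let go unpropped. Raised past 1.12 (1.25 to be sure), the stay swings in under a pin on its left (+y) edge; lowered again, it rests on the stay at about 1.05. Propped, it overhangs the bay.
- stay (a joint): Angle of the prop stay, a flat steel bar 152 mm long, on the outside of the bay's left (+y) wall, pivoted near the front: near 0 = folded level beneath the flap's pin; a light spring lifts it as the flap rises; 0.82 = fully up, under the pin.
- flap_hinge (a point): Middle of the flap's hinge line, 92 mm above the bench at x = +85 mm of the bay. Same axes as the bay. The flap is a plate 5 mm thick that reaches 171 mm from here. Once it is propped, the case can be reached only with the gripper tilted in from the open front, leaning back 20 to 40 degrees.
- flap_bar (a point): Middle of the flap's handle, a round steel bar 12 mm thick and 100 mm long, along the bay's y axis, in the plane of the flap, 213 mm from the hinge line; 36 mm free between the bar and the flap's edge and nothing below it. It can turn between gripper pads. The axes turn with the flap.
- case_center (a point): Centre of the job case, a closed grey plastic box 96 mm long (its x), 56 mm wide (its y), 54 mm high (its z), 0.25 to 0.5 kg, the same both ways round; best gripped across its width, some 8 mm above mid-height and a little towards the front, so that the fingers clear the lane's rails and the gripper's body clears its top. It starts upright on the floor of the bay, its length roughly along the bay's x.
- lane: Roller lane, fixed: 13 free rollers 16 mm thick, 24 mm apart, between rails. Origin: centre of the underside; x points down the lane to the stop, z up. The roller tops form a plane falling 0.14 rad towards +x, 60 mm above the bench at x = 0, from x = -155 mm to the stop. Rails 64 mm apart inside, 6 mm thick, 4 mm above the rollers. A case let go on the rollers rolls by itself.
- lane_load (a point): Point on the roller-top plane on the lane's centre line at lane x = -90 mm, near the raised end: a good place for the middle of the case's underside. Same axes as the lane (not tilted).
- lane_stop (a point): Foot of the rubber-faced stop at the low end, on the roller-top plane, lane x = +147 mm. A case at the stop has its centre at lane x = +103 mm, 73 mm above the bench. Same axes as the lane (not tilted).
- spray_can: Bystander: white can, 52 mm wide, 150 mm high, on the bench; origin under its centre.
- driver: Bystander: screwdriver 160 mm long, lying on the bench along its x; origin under its middle.
- screw_tray: Bystander: open white tray 120 x 90 x 30 mm on the bench; origin under its centre.

How it is judged (in metres and radians):
On the way, in this order (a step that is already met when the one before it is completed fails the run):
1. the flap rests on its stay, and the robot has let go of it (value of joint flap between 0.95 and 1.15 rad and value of joint stay above 0.77 rad and contact force between the fingers and bay below 0.2 N), for 0.3 s.
2. the case, still held, bears on the rollers of the upper part of the lane (contact force between case and lane above 0.5 N and contact force between case and the fingers above 0.5 N and x of case_center in the frame of lane below -0.03 m), for 0.05 s.
At the end, for the whole second after the job is handed in: Flap on its stay (flap 0.95 to 1.15 rad, stay above 0.77); the case upright on the rollers at the stop: centre at lane x 94 to 112 mm, y within 10 mm, 64 to 82 mm above the bench, length along the lane within 0.25 rad, tilt below 0.22 rad, at rest (value of joint flap between 0.95 and 1.15 rad and value of joint stay above 0.77 rad and x of case_center in the frame of lane between 0.094 and 0.112 m and y of case_center in the frame of lane between -0.01 and 0.01 m and z of case_center in the frame of lane between 0.064 and 0.082 m and angle between the x axis of case_center and the x axis of lane, either way round below 0.25 rad and angle between case_center's own z axis and vertical below 0.22 rad and linear speed of case below 0.02 m/s); the robot touches nothing.
It fails at once if the flap falls (faster than 1.5 rad/s downward) (velocity of joint flap below -1.5 rad/s).
It fails at once if the robot carries or pushes the case along the lower half of the lane ((contact force between case and the fingers above 0.5 N or contact force between case and the arm above 0.5 N) and x of case_center in the frame of lane between 0.02 and 0.16 m and y of case_center in the frame of lane between -0.05 and 0.05 m and z of case_center in the frame of lane below 0.11 m).
It fails at once if a bystander is moved by more than 30 mm (distance of any of spray_can, driver, screw_tray from where it was at the start of the episode above 0.03 m).
It also fails if it takes over 61 s, if anything falls off the work surface, if the arm or the gripper's body presses on something with over 40 N, if the wrist force passes 120 N, or if a joint passes its speed limit or range.

## Working session

There is one attempt and no reset: what is moved stays moved. The work goes in short steps, Python scripts to look and compute and a shell command to move; the robot and the scene stay as the last step left them, time stands still between calls to the robot, and variables do not carry over. Pictures are saved under pics/ and viewed, about 8 in all and at most 12, crops included, and the job is handed in when it is done.

```bash
mkdir -p pics; cat > h.py <<'E'
import numpy as np, cv2
from plant import r
from scipy.spatial.transform import Rotation as R
def cloud(cam, depth):
    i=r.camera_info(cam); f=200/np.tan(np.radians(i['fovy']/2))
    v,u=np.mgrid[:400,:640]
    p=np.stack([(u-i['cx'])*depth/f,(v-i['cy'])*depth/f,depth],-1)
    T=np.linalg.inv(np.array(i['camera_from_world']))
    return p@T[:3,:3].T+T[:3,3]
def st():
    s=r.get_state(); print('t',round(s['time_s'],2),'tcp',np.round(s['tcp_pos'],4),'rpy',np.round(s['eef_rot'],2),'F',np.round(s['contact_force'],1),'w',round(s['gripper_width'],4)); return s
E
python3 - <<'E'
from h import *
s=st(); print(R.from_euler('xyz',s['eef_rot'],degrees=True).as_matrix().round(3))
for c in ['scene','top']:
    im,d=r.capture(c); cv2.imwrite(f'pics/{c}1.png',im); P=cloud(c,d); np.save(f'{c}_P.npy',P)
    for q in ['bay','flap','stay','flap_bar','case_center','lane','lane_stop','spray_can','driver','screw_tray']:
        try: m=r.masks_of(q,c)
        except Exception as e: print(q,e); continue
        for k in m[:1]:
            px=k['pixels']&(d>0); a=P[px]
            if len(a): print(c,q,round(k['score'],2),k['rect'],'med',np.median(a,0).round(3),'lo',np.percentile(a,2,0).round(3),'hi',np.percentile(a,98,0).round(3))
            np.save(f'm_{c}_{q}.npy',k['pixels'])
E
```

```text
t 0.0 tcp [0.153  0.6569 0.2256] rpy [ 95.52  89.9  -97.59] F [0.1 0.7 0.4] w 0.0877
[[-0.    -0.227 -0.974]
 [-0.002 -0.974  0.227]
 [-1.     0.002 -0.   ]]
scene bay 0.64 [307.2, 208.0, 429.1, 334.8] med [0.624 0.21  0.092] lo [0.449 0.105 0.012] hi [0.737 0.308 0.099]
scene flap 0.84 [330.3, 209.0, 422.9, 298.6] med [0.566 0.203 0.094] lo [0.442 0.105 0.087] hi [0.65  0.295 0.099]
scene stay 0.66 [391.8, 260.5, 424.6, 303.8] med [0.589 0.31  0.088] lo [0.508 0.299 0.001] hi [0.645 0.315 0.094]
scene flap_bar 0.65 [330.8, 207.3, 426.5, 301.4] med [0.567 0.204 0.094] lo [0.438 0.105 0.005] hi [0.651 0.295 0.099]
scene case_center 0.5 [222.4, 142.4, 317.2, 241.7] med [ 0.592 -0.173  0.052] lo [ 0.43  -0.225  0.   ] hi [ 0.74  -0.128  0.082]
scene lane 0.9 [224.0, 142.3, 316.9, 243.2] med [ 0.588 -0.174  0.051] lo [ 0.429 -0.226  0.   ] hi [ 0.74  -0.129  0.081]
scene lane_stop 0.82 [223.8, 141.0, 317.1, 241.0] med [ 0.591 -0.174  0.051] lo [ 0.428 -0.227 -0.   ] hi [ 0.74  -0.128  0.082]
scene spray_can 0.79 [445.0, 272.3, 476.5, 314.8] med [0.532 0.42  0.123] lo [0.491 0.396 0.003] 
[... 649 characters left out ...]
77.5, 224.7] med [0.564 0.198 0.094] lo [0.446 0.104 0.089] hi [0.647 0.293 0.098]
top lane 0.57 [349.9, 112.2, 400.2, 232.2] med [ 0.589 -0.179  0.052] lo [ 0.426 -0.224 -0.002] hi [ 0.735 -0.131  0.081]
top lane_stop 0.59 [350.7, 113.1, 399.8, 229.7] med [ 0.577 -0.18   0.053] lo [ 0.426 -0.225 -0.001] hi [ 0.735 -0.13   0.081]
top spray_can 0.65 [138.2, 189.2, 175.8, 212.7] med [0.511 0.403 0.138] lo [0.488 0.392 0.011] hi [0.535 0.438 0.152]
top driver 0.76 [455.7, 232.3, 470.0, 289.2] med [ 0.299 -0.418  0.02 ] lo [ 0.249 -0.431 -0.003] hi [ 0.397 -0.403  0.027]
top screw_tray 0.7 [449.5, 153.4, 498.3, 200.6] med [ 0.573 -0.46   0.005] lo [ 0.515 -0.503 -0.001] hi [ 0.629 -0.407  0.031]
```

```bash
python3 - <<'E'
from h import *
a=cv2.imread('pics/scene1.png')[80:360,160:500]; b=cv2.imread('pics/top1.png')[90:310,130:520]
a=cv2.resize(a,None,fx=1.15,fy=1.15,interpolation=2); b=cv2.resize(b,None,fx=1.0,fy=1.0)
a=cv2.resize(a,(400,330)); b=cv2.resize(b,(400,226))
c=np.zeros((560,800,3),np.uint8); 
c=np.vstack([cv2.resize(cv2.imread('pics/top1.png')[100:300,130:530],(600,300)),cv2.resize(cv2.imread('pics/scene1.png')[80:340,160:500],(392,300))[:, :].copy() if 0 else np.hstack([cv2.resize(cv2.imread('pics/scene1.png')[80:340,160:500],(392,300)),np.zeros((300,208,3),np.uint8)])])
cv2.imwrite('pics/v1.png',c)
P=np.load('top_P.npy')
def rect(q,zlo,zhi):
    m=np.load(f'm_top_{q}.npy'); a=P[m]; a=a[(a[:,2]>zlo)&(a[:,2]<zhi)]
    print(q,len(a),cv2.minAreaRect((a[:,:2]*1000).astype(np.float32)))
    return a
a=rect('flap',.08,.105); rect('bay',.06,.11); a=rect('lane',.03,.1)
a=np.load('m_top_lane.npy'); 
# bar: points near front at z~.09
Q=P.reshape(-1,3); k=(Q[:,0]>.38)&(Q[:,0]<.475)&(Q[:,1]>.08)&(Q[:,1]<.33)&(Q[:,2]>.07)&(Q[:,2]<.11)
print('front',k.sum()); 
b=Q[k]; print(cv2.minAreaRect((b[:,:2]*1000).astype(np.float32))); print(b[np.argsort(b[:,0])][:60].round(3).tolist()[::3])
k=(abs(Q[:,1]+.178)<.06)&(Q[:,0]>.40)&(Q[:,0]<.76)&(Q[:,2]>.03)
b=Q[k]
for x in np.arange(.41,.77,.02):
    e=b[abs(b[:,0]-x)<.01]
    if len(e): print(round(x,2),len(e),e[:,1].min().round(3),e[:,1].max().round(3),np.percentile(e[:,2],[10,50,95]).round(3))
E
```

```text
flap 4693 ((545.6030883789062, 207.82229614257812), (218.2247772216797, 213.55641174316406), 88.91790008544922)
bay 7039 ((587.1756591796875, 205.8714599609375), (217.52487182617188, 297.5556640625), 89.86119842529297)
lane 2525 ((579.903076171875, -182.4199676513672), (322.9141540527344, 88.55664825439453), 2.0824642181396484)
front 259
((456.6419982910156, 197.2602081298828), (113.78792572021484, 36.592933654785156), 89.98851013183594)
[[0.438, 0.183, 0.094], [0.439, 0.192, 0.092], [0.439, 0.199, 0.094], [0.439, 0.208, 0.093], [0.439, 0.215, 0.094], [0.439, 0.222, 0.089], [0.44, 0.232, 0.092], [0.44, 0.237, 0.093], [0.44, 0.141, 0.089], [0.44, 0.248, 0.093], [0.44, 0.149, 0.093], [0.44, 0.156, 0.098], [0.441, 0.165, 0.093], [0.441, 0.172, 0.095], [0.441, 0.18, 0.098], [0.441, 0.189, 0.094], [0.441, 0.197, 0.091], [0.442, 0.202, 0.092], [0.442, 0.213, 0.094], [0.442, 0.22, 0.097]]
0.41 9 -0.225 -0.151 [0.061 0.066 0.085]
0.43 175 -0.225 -0.144 [0.072 0.078 0.085]
0.45 196 -0.232 -0.143 [0.064 0.074 0.082]
0.47 149 -0.229 -0.148 [0.065 0.073 0.079]
0.49 154 -0.223 -0.147 [0.062 0.07  0.076]
0.51 145 -0.222 -0.146 [0.06  0.068 0.074]
0.53 139 -0.221 -0.145 [0.058 0.065 0.072]
0.55 163 -0.22 -0.144 [0.057 0.062 0.069]
0.57 167 -0.22 -0.143 [0.053 0.059 0.065]
0.59 156 -0.218 -0.142 [0.047 0.055 0.062]
0.61 146 -0.217 -0.141 [0.045 0.052 0.06 ]
0.63 134 -0.216 -0.14 [0.044 0.051 0.057]
0.65 121 -0.216 -0.139 [0.04  0.048 0.055]
0.67 134 -0.215 -0.138 [0.04  0.046 0.052]
0.69 159 -0.214 -0.137 [0.036 0.042 0.05 ]
0.71 156 -0.217 -0.133 [0.033 0.038 0.045]
0.73 224 -0.212 -0.136 [0.042 0.064 0.076]
0.75 7 -0.211 -0.189 [0.07  0.072 0.075]
```

View pics/v1.png

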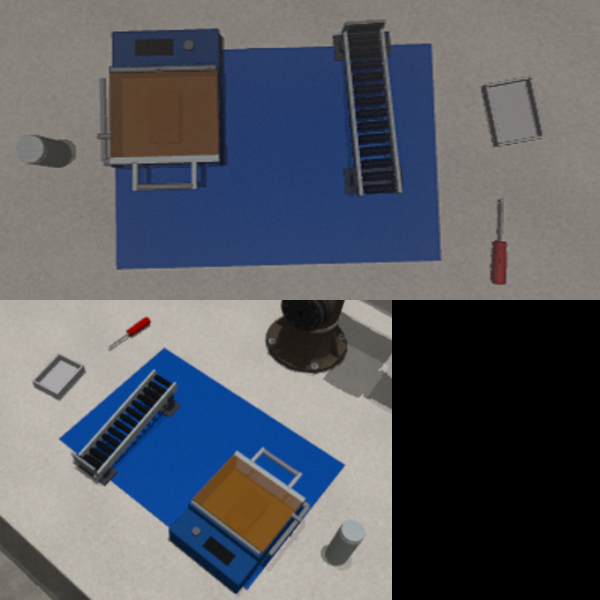

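```bash
python3 -m creep '[[0.149,0,0,0,0,0,100],[0.149,0,0,0,0,0,100],[0.149,0,0,0,0,0,100],[0.149,0,0,0,0,0,100],[0.149,0,0,0,0,0,100],[0.149,0,0,0,0,0,100],[0.149,0,0,0,0,0,100],[0.149,0,0,0,0,0,100]]' 20 && python3 -m creep '[[0.149,0,0,0,-2.4,-3.8,50],[0,0,0,0,-2.4,-3.8,50],[0,0,0,0,-2.4,-3.8,50],[0,0,0,0,-2.4,-3.8,50],[0,0,0,0,-2.4,-3.8,50],[0,0,0,0,-2.4,-3.8,50],[0,0,0,0,-2.4,-3.8,40],[0,0,0,0,-2.4,-3.8,40]]'
python3 -m creep '[[0,0,0,0,-2.4,-3.8,40],[0,0,0,0,-2.4,-3.8,40],[0,0,0,0,-2.4,-3.8,40],[0,0,0,0,-1.2,-3.5,40],[0,0,0,0,0,0,40],[0,0,0,0,0,0,40]]'
cat >> h.py <<'E'
def Rm(): return R.from_euler('xyz',r.get_state()['eef_rot'],degrees=True).as_matrix()
E
python3 - <<'E'
from h import *
s=st();print(np.round(s['joints'],1)); print(Rm().round(3))
im,d=r.capture('wrist'); cv2.imwrite('pics/w1.png',im); P=cloud('wrist',d); np.save('w1_P.npy',P)
T=np.linalg.inv(np.array(r.camera_info('wrist')['camera_from_world'])); print(T.round(3))
# top: bay side edges of flap
P=np.load('top_P.npy'); Q=P.reshape(-1,3)
k=(Q[:,0]>.43)&(Q[:,0]<.452)&(Q[:,1]>.14)&(Q[:,1]<.26)&(Q[:,2]>.08)&(Q[:,2]<.11); b=Q[k]
print('bar',len(b),b.mean(0),np.polyfit(b[:,1],b[:,0],1))
lo=[];hi=[]
for x in np.arange(.5,.72,.01):
    e=Q[(abs(Q[:,0]-x)<.005)&(Q[:,2]>.075)&(Q[:,2]<.11)&(Q[:,1]>.05)&(Q[:,1]<.303)]
    lo.append((x,e[:,1].min()));hi.append((x,e[:,1].max()))
print(np.polyfit(*np.array(lo).T,1),np.polyfit(*np.array(hi).T,1)); print(np.array(lo)[:,1].round(3))
E
```

```text
time_s: 1.9
tcp_pos: [0.1531, 0.6574, 0.2265]
eef_rot: [-163.5, 90.0, -65.3]
contact_force: [-0.2, -0.3, 0.7]
gripper_width: 0.0876
time_s: 2.7
tcp_pos: [0.3514, 0.356, 0.2269]
eef_rot: [-28.7, 90.0, 61.4]
contact_force: [0.4, 1.2, -0.2]
gripper_width: 0.0366
time_s: 3.3
tcp_pos: [0.4353, 0.2079, 0.2268]
eef_rot: [-37.7, 90.0, 52.3]
contact_force: [0.3, 0.6, 0.0]
gripper_width: 0.0352
t 3.3 tcp [0.4353 0.2079 0.2268] rpy [-37.68  89.96  52.26] F [0.3 0.6 0. ] w 0.0352
[ 49.    2.1 -22.8  -0.  -65.1 -49. ]
[[ 0.    -1.     0.001]
 [ 0.001  0.001  1.   ]
 [-1.    -0.     0.001]]
[[-1.    -0.    -0.     0.436]
 [-0.     0.966  0.259  0.14 ]
 [-0.     0.259 -0.966  0.386]
 [ 0.     0.     0.     1.   ]]
bar 196 [0.44448066 0.19733904 0.09524272] [-0.00279322  0.44503187]
[ 0.23950052 -0.03538537] [-0.11331285  0.36061041]
[0.098 0.098 0.097 0.098 0.099 0.099 0.098 0.098 0.098 0.098 0.098 0.097
 0.097 0.097 0.097 0.097 0.097 0.19  0.122 0.147 0.144 0.146]
```

```bash
python3 - <<'E'
from h import *
Q=np.load('w1_P.npy').reshape(-1,3)
k=(Q[:,0]>.42)&(Q[:,0]<.46)&(Q[:,1]>.16)&(Q[:,1]<.235)&(Q[:,2]>.07)&(Q[:,2]<.11); b=Q[k]
print(len(b),b.mean(0),np.percentile(b,[1,99],0).round(4),np.polyfit(b[:,1],b[:,0],1))
e=Q[(Q[:,0]>.465)&(Q[:,0]<.52)&(Q[:,2]>.07)&(Q[:,2]<.11)]; print(len(e),np.percentile(e,[1,99],0).round(4))
E
```

```text
796 [0.44398922 0.19580614 0.09740557] [[0.4385 0.1604 0.0937]
 [0.45   0.2341 0.1   ]] [-0.00385134  0.44474333]
5063 [[0.4677 0.1021 0.0887]
 [0.5196 0.2496 0.0977]]
```

View pics/w1.png

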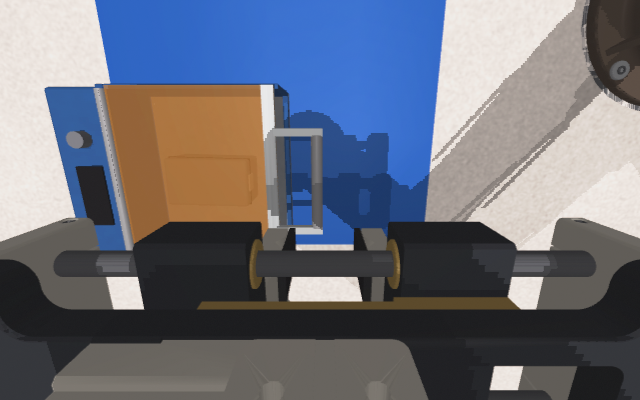

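```bash
python3 -m creep '[[0,0,0,0,-0.9,-1.1,30],[0,0,0,0,0,0,30],[0,0,0,3.4,0,0,30],[0,0,0,4,0,0,30],[0,0,0,4,0,0,30],[0,0,0,3,0,0,30],[0,0,0,1,0,0,30],[0,0,0,0,0,0,30]]' 12; python3 -m creep '[[0,0,0,0,0,0,8],[0,0,0,0,0,0,8],[0,0,0,0,0,0,8],[0,0,0,0,0,0,8],[0,0,0,0,0,0,8]]'
```

```text
time_s: 4.15
tcp_pos: [0.4432, 0.1979, 0.0716]
eef_rot: [138.1, 89.8, -131.7]
contact_force: [0.8, 0.3, 0.8]
gripper_width: 0.026
time_s: 4.65
tcp_pos: [0.4439, 0.1985, 0.074]
eef_rot: [-21.8, 89.9, 68.2]
contact_force: [-7.0, 3.2, 4.7]
gripper_width: 0.0114
```

```bash
python3 -m creep '[[0,0,0,-2.13,-0.11,0,8],[0,0,0,-2.11,-0.32,0,8],[0,0,0,-2.06,-0.53,0,8],[0,0,0,-2.0,-0.73,0,8],[0,0,0,-1.92,-0.93,0,8],[0,0,0,-1.81,-1.11,0,8],[0,0,0,0,0,0,8]]'; python3 - <<'E'
from h import *
s=st(); p=s['tcp_pos']; print(np.arctan2(p[2]+.019-.092,.657-p[0]), np.hypot(p[2]+.019-.092,.657-p[0]))
E
```

```text
time_s: 5.35
tcp_pos: [0.4803, 0.1984, 0.1963]
eef_rot: [12.0, 89.8, 102.0]
contact_force: [-17.4, 5.4, 9.1]
gripper_width: 0.0116
t 5.35 tcp [0.4803 0.1984 0.1963] rpy [ 11.99  89.83 102.02] F [-17.4   5.4   9.1] w 0.0116
0.6092588913888488 0.2155274700664416
```

```bash
python3 -m creep '[[0,0,0,-1.70,-1.19,0,8],[0,0,0,-1.56,-1.35,0,8],[0,0,0,-1.40,-1.60,0,8],[0,0,0,-1.24,-1.73,0,8],[0,0,0,0,0,0,8]]';  python3 -m creep '[[0,0,0,-1.06,-1.85,0,8],[0,0,0,-0.87,-1.94,0,8],[0,0,0,-0.57,-1.8,0,8],[0,0,0,0,0,0,8],[0,0,0,0,0,0,8]]'; python3 - <<'E'
from h import *
s=st(); p=s['tcp_pos']; print(np.arctan2(p[2]+.019-.092,.657-p[0]), np.hypot(p[2]+.019-.092,.657-p[0]))
im,d=r.capture('scene'); cv2.imwrite('pics/s2.png',cv2.resize(im[100:340,200:500],None,fx=2,fy=2))
E
```

```text
time_s: 5.85
tcp_pos: [0.5415, 0.1981, 0.2565]
eef_rot: [-59.2, 89.7, 30.8]
contact_force: [-11.5, 2.0, 15.8]
gripper_width: 0.0115
time_s: 6.35
tcp_pos: [0.597, 0.198, 0.2804]
eef_rot: [-63.9, 89.7, 26.1]
contact_force: [-2.5, 0.3, 8.2]
gripper_width: 0.0114
t 6.35 tcp [0.597  0.198  0.2804] rpy [-63.92  89.72  26.12] F [-2.5  0.3  8.2] w 0.0114
1.2890783805702513 0.2158681738965536
```

View pics/s2.png

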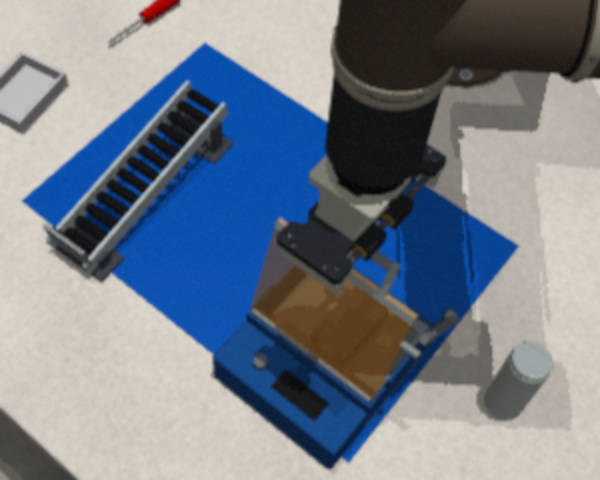

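```bash
python3 -m creep '[[0,0,0,0.40,1.21,0,8],[0,0,0,0.48,1.19,0,8],[0,0,0,0.45,0.97,0,8],[0,0,0,0,0,0,8]]'; python3 -m creep '[[0,0,0,0.39,0.76,0,8],[0,0,0,0.21,0.37,0,8],[0,0,0,0,0,0,8],[0,0,0,0,0,0,8]]'; python3 - <<'E'
from h import *
s=st(); p=s['tcp_pos']; print(np.arctan2(p[2]+.019-.092,.657-p[0]), np.hypot(p[2]+.019-.092,.657-p[0]))
E
```

```text
time_s: 6.8
tcp_pos: [0.5609, 0.1979, 0.2652]
eef_rot: [-37.0, 89.9, 53.1]
contact_force: [-3.1, 1.6, 6.3]
gripper_width: 0.0116
time_s: 7.2
tcp_pos: [0.5506, 0.1979, 0.2593]
eef_rot: [-51.1, 89.9, 38.9]
contact_force: [-4.5, 0.6, 6.0]
gripper_width: 0.0118
t 7.2 tcp [0.5506 0.1979 0.2593] rpy [-51.14  89.88  38.94] F [-4.5  0.6  6. ] w 0.0118
1.0518879232644895 0.21454479978423033
```

```bash
python3 -m creep '[[0,0,0,0.15,0.28,0,8],[0,0,0,0.15,0.28,0,8],[0,0,0,0,0,0,8],[0,0,0,0,0,0,8]]'; python3 - <<'E'
from h import *
s=st(); p=s['tcp_pos']; print(np.arctan2(p[2]+.019-.092,.657-p[0]), np.hypot(p[2]+.019-.092,.657-p[0]))
im,d=r.capture('scene'); P=cloud('scene',d)
for k in r.masks_of('stay','scene')[:2]:
    a=P[k['pixels']&(d>0)]; print(k['score'],k['rect'],np.percentile(a,[2,50,98],0).round(3))
cv2.imwrite('pics/s3.png',cv2.resize(im[200:320,320:470],None,fx=4,fy=4,interpolation=2))
E
```

```text
time_s: 7.6
tcp_pos: [0.5493, 0.198, 0.2586]
eef_rot: [-77.1, 89.4, 13.0]
contact_force: [10.2, -3.2, 7.5]
gripper_width: 0.0115
t 7.6 tcp [0.5493 0.198  0.2586] rpy [-77.13  89.4   12.95] F [10.2 -3.2  7.5] w 0.0115
1.0449542863897734 0.21456560708458763
0.41 [414.5, 255.2, 427.5, 270.9] [[0.507 0.306 0.1  ]
 [0.549 0.312 0.144]
 [0.586 0.315 0.187]]
```

View pics/s3.png

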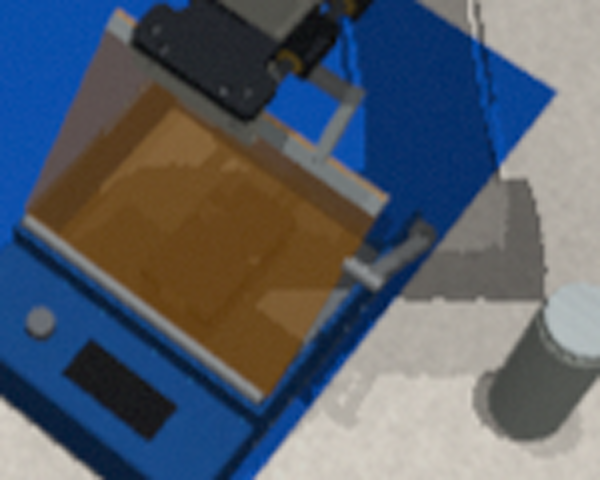

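```bash
python3 -m creep '[[0,0,0,-0.12,-0.3,0,8],[0,0,0,0,0,0,16],[0,0,0,0,0,0,24],[0,0,0,0,0,0,32],[0,0,0,0,0,0,32],[0,0,0,-2,0,0,32],[0,0,0,-4,0,0,32],[0,0,0,-4,0,0,32]]'; python3 - <<'E'
from h import *
st()
im,d=r.capture('scene'); P=cloud('scene',d)
for k in r.masks_of('stay','scene')[:2]:
    a=P[k['pixels']&(d>0)]; print(k['score'],k['rect'],np.percentile(a,[2,50,98],0).round(3))
for k in r.masks_of('flap','scene')[:1]:
    a=P[k['pixels']&(d>0)]; print(k['score'],k['rect'],np.percentile(a,[2,50,98],0).round(3))
im,d=r.capture('top'); P=cloud('top',d)
for k in r.masks_of('case_center','top')[:3]:
    a=P[k['pixels']&(d>0)]; print(k['score'],k['rect'],np.percentile(a,[2,50,98],0).round(3))
Q=np.concatenate([np.load('top_P.npy').reshape(-1,3),np.load('scene_P.npy').reshape(-1,3),P.reshape(-1,3)])
for y0,y1 in((.096,.105),(.288,.298)):
  for x in np.arange(.46,.66,.01):
    e=Q[(abs(Q[:,0]-x)<.005)&(Q[:,1]>y0)&(Q[:,1]<y1)&(Q[:,2]<.2)]
    if len(e): print(round(x,2),len(e),np.percentile(e[:,2],[50,98]).round(3),end=';')
  print()
E
```

```text
time_s: 8.5
tcp_pos: [0.5476, 0.1975, 0.3561]
eef_rot: [126.0, 89.9, -144.0]
contact_force: [0.8, 1.0, 0.6]
gripper_width: 0.0281
t 8.5 tcp [0.5476 0.1975 0.3561] rpy [ 125.98   89.86 -143.95] F [0.8 1.  0.6] w 0.0281
0.6 [411.5, 254.6, 427.7, 271.7] [[0.503 0.307 0.094]
 [0.545 0.312 0.141]
 [0.587 0.315 0.187]]
0.68 [326.9, 201.1, 412.5, 300.9] [[0.554 0.105 0.101]
 [0.61  0.205 0.18 ]
 [0.655 0.294 0.279]]
0.93 [229.3, 173.6, 254.3, 196.0] [[0.527 0.175 0.01 ]
 [0.549 0.198 0.062]
 [0.572 0.229 0.068]]
0.4 [456.5, 236.2, 468.1, 289.0] [[ 0.249 -0.43  -0.   ]
 [ 0.295 -0.417  0.02 ]
 [ 0.389 -0.403  0.027]]
0.46 17 [0.002 0.005];0.47 23 [0.    0.003];0.48 31 [0.014 0.086];0.49 46 [0.07  0.096];0.5 50 [0.081 0.096];0.51 53 [0.079 0.098];0.52 44 [0.078 0.095];0.53 52 [0.076 0.094];0.54 42 [0.085 0.096];0.55 44 [0.083 0.098];0.56 44 [0.082 0.099];0.57 48 [0.086 0.097];0.58 41 [0.07  0.097];0.59 46 [0.085 0.097];0.6 53 [0.088 0.197];0.61 49 [0.087 0.182];0.62 54 [0.086 0.167];0.63 54 [0.084 0.15 ];0.64 56 [0.084 0.127];0.65 48 [0.085 0.114];
0.46 23 [0.001 0.005];0.47 28 [-0.001  0.005];0.48 23 [0.018 0.086];0.49 30 [0.093 0.097];0.5 24 [0.093 0.097];0.51 30 [0.094 0.098];0.52 61 [0.088 0.097];0.53 62 [0.084 0.097];0.54 43 [0.094 0.099];0.55 29 [0.093 0.096];0.56 30 [0.092 0.098];0.57 27 [0.093 0.097];0.58 27 [0.094 0.098];0.59 31 [0.094 0.099];0.6 23 [0.093 0.097];0.61 28 [0.093 0.098];0.62 26 [0.093 0.099];0.63 28 [0.093 0.096];0.64 29 [0.093 0.097];0.65 29 [0.093 0.098];
```

```bash
python3 - <<'E'
from h import *
Q=np.load('w1_P.npy').reshape(-1,3); t=np.array([.4353,.2079,.2268])
b=Q[(Q[:,2]>.22)]-t
for z in np.arange(0,.2,.01):
    e=b[abs(b[:,2]-z-.005)<.005]
    if len(e): print(round(z,2),len(e),'jaw',e[:,0].min().round(3),e[:,0].max().round(3),'toolz',e[:,1].min().round(3),e[:,1].max().round(3))
E
python3 -m creep '[[0.149,0,0,-3,3,0,50],[0.149,0,0,-1,3,0,60],[0.149,0,0,0,2,0,60],[0.149,0,0,0,0,0,60],[0.149,0,0,0,0,0,60],[0.149,0,0,0,0,0,100],[0.149,0,0,0,0,0,100],[0.149,0,0,0,0,0,100]]'
python3 -m creep '[[0.149,0,0,0,0,-4.5,100],[0.149,0,0,0,0,-4.5,100],[0.081,0,0,0,0,-4.5,100],[0,0,0,4,0,-3,100],[0,0,0,4,0,0,100],[0,0,0,0,0,0,100]]'
python3 - <<'E'
from h import *
s=st(); print(Rm().round(3),np.round(s['joints'],1))
E
```

```text
0.0 273 jaw -0.032 0.034 toolz -0.011 0.004
0.01 486 jaw -0.033 0.034 toolz -0.011 0.002
0.02 479 jaw -0.032 0.033 toolz -0.011 0.011
0.03 280 jaw -0.03 0.031 toolz -0.011 0.011
0.04 572 jaw -0.021 0.022 toolz -0.004 0.011
0.05 245 jaw -0.021 0.022 toolz -0.01 0.008
0.06 1458 jaw -0.087 0.089 toolz -0.038 0.038
0.07 7294 jaw -0.088 0.09 toolz -0.039 0.034
0.08 21450 jaw -0.089 0.089 toolz -0.039 0.027
0.09 15879 jaw -0.083 0.087 toolz -0.039 0.015
0.1 34001 jaw -0.072 0.076 toolz -0.039 0.003
0.11 16084 jaw -0.069 0.073 toolz -0.029 -0.009
0.15 5918 jaw 0.001 0.001 toolz -0.068 -0.068
time_s: 9.55
tcp_pos: [0.4689, 0.2078, 0.3942]
eef_rot: [-164.3, 89.8, -142.9]
contact_force: [0.4, -0.1, -0.1]
gripper_width: 0.0708
time_s: 10.15
tcp_pos: [0.3061, 0.1749, 0.311]
eef_rot: [-133.4, 89.5, -133.3]
contact_force: [-0.2, 0.4, 0.4]
gripper_width: 0.0875
t 10.15 tcp [0.3061 0.1749 0.311 ] rpy [-133.43   89.54 -133.29] F [-0.2  0.4  0.4] w 0.0875
[[-0.006 -0.003  1.   ]
 [-0.006  1.     0.002]
 [-1.    -0.006 -0.006]] [ 6.250e+01 -1.500e+01 -2.620e+01 -1.000e-01 -7.920e+01 -1.524e+02]
```

```bash
python3 - <<'E'
from h import *
P=np.load('w1_P.npy'); t=np.array([.4353,.2079,.2268]); B=P-t
i=r.camera_info('wrist'); print(i['fovy'])
for row in (215,222,230,240,255,270,285,300,330,390):
    print(row,[(c,*B[row,c].round(3)) for c in (2,30,60,90)])
im,d=r.capture('wrist'); P=cloud('wrist',d); np.save('w2_P.npy',P); cv2.imwrite('pics/w2.png',im)
for q in ('case_center','bay'):
  for k in r.masks_of(q,'wrist')[:2]:
    a=P[k['pixels']&(d>0)]; print(q,k['score'],k['rect'],np.percentile(a,[2,50,98],0).round(3))
E
```

```text
71.35252131355847
215 [(2, np.float64(0.469), np.float64(0.058), np.float64(-0.226)), (30, np.float64(0.427), np.float64(0.058), np.float64(-0.225)), (60, np.float64(0.385), np.float64(0.058), np.float64(-0.226)), (90, np.float64(0.277), np.float64(0.034), np.float64(-0.153))]
222 [(2, np.float64(0.472), np.float64(0.069), np.float64(-0.226)), (30, np.float64(0.432), np.float64(0.069), np.float64(-0.227)), (60, np.float64(0.087), np.float64(-0.038), np.float64(0.073)), (90, np.float64(0.082), np.float64(-0.036), np.float64(0.068))]
230 [(2, np.float64(0.476), np.float64(0.082), np.float64(-0.226)), (30, np.float64(0.436), np.float64(0.082), np.float64(-0.227)), (60, np.float64(0.081), np.float64(-0.038), np.float64(0.08)), (90, np.float64(0.081), np.float64(-0.034), np.float64(0.07))]
240 [(2, np.float64(0.481), np.float64(0.098), np.float64(-0.226)), (30, np.float64(0.081), np.float64(-0.038), np.float64(0.088)), (60, np.float64(0.082), np.float64(-0.034), np.float64(0.08)), (90, np.float64(0.08), np.float64(-0.03), np.float64(0.071))]
255 [(2, np.float64(0.081), np.float64(-0.037),
[... 1007 characters left out ...]
, np.float64(-0.026), np.float64(0.108)), (30, np.float64(0.064), np.float64(-0.025), np.float64(0.108)), (60, np.float64(0.06), np.float64(-0.024), np.float64(0.106)), (90, np.float64(0.053), np.float64(-0.024), np.float64(0.107))]
390 [(2, np.float64(0.073), np.float64(-0.011), np.float64(0.11)), (30, np.float64(0.067), np.float64(-0.011), np.float64(0.109)), (60, np.float64(0.05), np.float64(-0.021), np.float64(0.118)), (90, np.float64(0.045), np.float64(-0.02), np.float64(0.118))]
case_center 0.75 [327.4, 289.4, 359.1, 301.3] [[0.528 0.18  0.018]
 [0.53  0.206 0.039]
 [0.532 0.233 0.059]]
bay 0.8 [276.9, 280.3, 431.5, 387.9] [[0.287 0.104 0.013]
 [0.525 0.195 0.015]
 [0.567 0.313 0.398]]
```

View pics/w2.png

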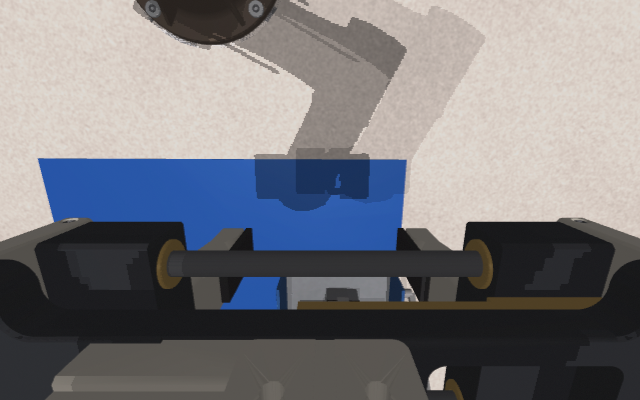

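```bash
python3 -m creep '[[0,-0.145,0,0,0,0,100],[0,-0.145,0,0,0,0,100],[0,-0.146,0,0,0,0,100],[0,0,0,0,0,0,100]]' 
cat >> h.py <<'E'
def to(p,tilt,yaw=0.,roll=0.):
    """tool-frame shift (cm) and rotvec to pose leaning back by tilt deg, jaws across yaw"""
    s=r.get_state(); M=Rm(); t=np.radians(tilt)
    D=np.array([[np.sin(t),0,np.cos(t)],[0,1,0],[-np.cos(t),0,np.sin(t)]])
    D=R.from_euler('z',yaw,degrees=True).as_matrix()@D
    print('rotvec',R.from_matrix(M.T@D).as_rotvec().round(3),'shift now-axes',(M.T@(np.array(p)-s['tcp_pos'])*100).round(2),'goal-axes',(D.T@(np.array(p)-s['tcp_pos'])*100).round(2))
E
python3 - <<'E'
from h import *
s=st(); print(np.round(s['joints'],1)); to([.5006,.199,.167],25); 
E
```

```text
time_s: 10.7
tcp_pos: [0.3536, 0.164, 0.3257]
eef_rot: [0.4, 68.2, 2.6]
contact_force: [0.2, -0.0, -0.5]
gripper_width: 0.0872
t 10.7 tcp [0.3536 0.164  0.3257] rpy [ 0.45 68.15  2.56] F [ 0.2 -0.  -0.5] w 0.0872
[  78.4  -26.5  -43.    22.7  -69.5 -173.6]
rotvec [ 0.033 -0.055 -0.018] shift now-axes [20.26  2.9   7.85] goal-axes [20.6   3.5   6.62]
```

```bash
python3 -m creep '[[0,0,0,0,1,4,100],[0,0,0,1,0.7,4,100],[0.011,-0.018,-0.006,4,0.4,0,100],[0.011,-0.018,-0.006,4,0.4,0,100],[0.011,-0.018,-0.006,4,0.4,0,100],[0,0,0,3,0,0,100],[0,0,0,0,0,0,100]]' 
python3 - <<'E'
from h import *
s=st(); print(np.round(s['joints'],1)); to([.5006,.199,.167],25);to([.564,.199,.031],25)
im,d=r.capture('wrist'); P=cloud('wrist',d); np.save('w3_P.npy',P); cv2.imwrite('pics/w3.png',im)
for k in r.masks_of('case_center','wrist')[:2]:
    a=P[k['pixels']&(d>0)]; print(k['score'],k['rect'],np.percentile(a,[2,50,98],0).round(3))
    f=a[(a[:,2]<.055)&(a[:,2]>.02)]; print(len(f),np.polyfit(f[:,1],f[:,0],1),f[:,1].min(),f[:,1].max())
    u=a[a[:,2]>.058]; print(len(u),np.percentile(u,[1,99],0).round(3))
E
```

```text
time_s: 11.4
tcp_pos: [0.4904, 0.1938, 0.2032]
eef_rot: [-1.0, 65.6, -1.5]
contact_force: [0.8, -1.3, 0.3]
gripper_width: 0.0876
t 11.4 tcp [0.4904 0.1938 0.2032] rpy [-0.97 65.56 -1.53] F [ 0.8 -1.3  0.3] w 0.0876
[  54.3   -4.8  -50.1   35.8  -35.8 -172.6]
rotvec [-0.007 -0.01   0.011] shift now-axes [ 3.71  0.56 -0.57] goal-axes [ 3.71  0.52 -0.6 ]
rotvec [-0.007 -0.01   0.011] shift now-axes [18.71  0.73 -0.42] goal-axes [18.71  0.52 -0.6 ]
0.96 [310.9, 145.5, 363.8, 230.1] [[0.527 0.179 0.021]
 [0.552 0.206 0.067]
 [0.619 0.233 0.068]]
712 [0.02619316 0.52342811] 0.1787693875530411 0.23816768994342014
3118 [[0.527 0.179 0.059]
 [0.621 0.233 0.069]]
```

View pics/w3.png

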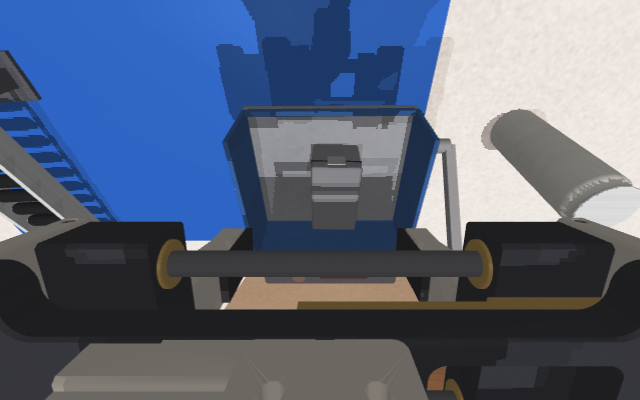

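```bash
python3 -m creep '[[-0.007,-0.01,0.011,2,0.52,-0.3,100],[0,0,0,2.5,0,-0.3,100],[0,0,0,2.5,0,0,100],[0,0,0,0,0,0,100]]' 
python3 - <<'E'
from h import *
s=st(); print(np.round(s['joints'],1)); to([.564,.199,.031],25)
E
```

```text
time_s: 11.9
tcp_pos: [0.5212, 0.1956, 0.154]
eef_rot: [1.3, 66.4, 2.1]
contact_force: [0.4, -0.2, 0.8]
gripper_width: 0.0875
t 11.9 tcp [0.5212 0.1956 0.154 ] rpy [ 1.28 66.41  2.15] F [ 0.4 -0.2  0.8] w 0.0875
[  47.     1.4  -52.8   42.6  -24.6 -173.6]
rotvec [ 0.012 -0.025 -0.015] shift now-axes [12.99  0.15 -1.  ] goal-axes [12.96  0.34 -1.32]
```

```bash
python3 -m creep '[[0,0,0,-4,0,0,100],[0,0,0,-4,0,-2,60],[-0.1,0,0,-1,0,-4,60],[-0.1495,0,0,0,0,0,60],[-0.1495,0,0,0,0,0,60],[-0.1495,0,0,0,0,0,60],[-0.1495,0,0,0,0,0,60],[-0.1495,0,0,0,0,0,60]]' ; python3 -m creep '[[-0.1495,0,0,0,0,0,60],[-0.1495,0,0,0,0,0,60],[-0.1495,0,0,0,0,0,60],[-0.1495,0,0,0,0,0,60],[-0.1495,0,0,0,0,0,60],[-0.1495,0,0,0,0,0,60],[-0.1495,0,0,0,0,0,60],[-0.1495,0,0,0,0,0,60]]'; python3 -m creep '[[-0.1495,0,0,0,0,0,60],[-0.1495,0,0,0,0,0,60],[-0.1495,0,0,0,0,0,60],[-0.1495,0,0,0,0,0,60],[-0.1495,0,0,0,0,0,60],[-0.1495,0,0,0,0,0,100],[-0.1495,0,0,0,0,0,100],[0,0,0,0,0,0,100]]'
cat >> h.py <<'E'
def to2(p,tilt,yaw=0.):
    s=r.get_state(); M=Rm(); t=np.radians(tilt)
    D=np.array([[np.sin(t),0,-np.cos(t)],[0,-1,0],[-np.cos(t),0,-np.sin(t)]])
    D=R.from_euler('z',yaw,degrees=True).as_matrix()@D
    print('rotvec',R.from_matrix(M.T@D).as_rotvec().round(3),'now-axes',(M.T@(np.array(p)-s['tcp_pos'])*100).round(2),'goal-axes',(D.T@(np.array(p)-s['tcp_pos'])*100).round(2))
E
python3 - <<'E'
from h import *
s=st(); print(np.round(s['joints'],1)); to2([.5594-.0586,.199,.0295+.138],23)
E
```

```text
time_s: 12.7
tcp_pos: [0.4286, 0.1944, 0.2145]
eef_rot: [-47.1, 66.4, 2.8]
contact_force: [0.6, -0.2, -0.6]
gripper_width: 0.0528
time_s: 13.5
tcp_pos: [0.4287, 0.1943, 0.2145]
eef_rot: [-115.7, 66.4, 2.7]
contact_force: [0.6, -0.0, -0.6]
gripper_width: 0.0527
time_s: 14.3
tcp_pos: [0.4287, 0.1944, 0.2142]
eef_rot: [-175.4, 66.4, 2.7]
contact_force: [0.4, -0.5, 0.1]
gripper_width: 0.071
t 14.3 tcp [0.4287 0.1944 0.2142] rpy [-175.41   66.36    2.72] F [ 0.4 -0.5  0.1] w 0.071
[ 63.2 -12.  -52.8  31.8 -41.5   2.3]
rotvec [-0.036 -0.01   0.019] now-axes [ 7.18 -0.5  -4.72] goal-axes [ 7.12 -0.46 -4.81]
```

```bash
python3 -m creep '[[-0.036,-0.01,0.019,2,-0.5,-3,100],[0,0,0,2.5,0,-1.8,100],[0,0,0,2.6,0,0,100],[0,0,0,0,0,0,100]]'; python3 - <<'E'
from h import *
s=st(); print(np.round(s['joints'],1)); to2([.5594,.199,.0295],23)
E
```

```text
time_s: 14.7
tcp_pos: [0.5008, 0.1962, 0.164]
eef_rot: [179.5, 67.2, -0.9]
contact_force: [-0.6, -1.4, -0.1]
gripper_width: 0.0878
t 14.7 tcp [0.5008 0.1962 0.164 ] rpy [179.53  67.19  -0.92] F [-0.6 -1.4 -0.1] w 0.0878
[ 51.1  -0.5 -51.8  38.1 -29.7   6.5]
rotvec [-0.007  0.003 -0.006] now-axes [14.67 -0.37 -0.19] goal-axes [14.67 -0.28 -0.14]
```

```bash
python3 -m creep '[[-0.007,0.003,-0.006,3,-0.3,-0.1,100],[0,0,0,3,0,0,100],[0,0,0,3,0,0,100],[0,0,0,1,0,0,100],[0,0,0,0,0,0,100]]'; python3 - <<'E'
from h import *
s=st(); print(np.round(s['joints'],1)); to2([.5594,.199,.0295],23)
im,d=r.capture('wrist'); cv2.imwrite('pics/w4.png',im)
E
```

```text
time_s: 15.2
tcp_pos: [0.5475, 0.2025, 0.085]
eef_rot: [179.3, 67.3, -0.6]
contact_force: [-0.6, -1.6, 0.1]
gripper_width: 0.088
t 15.2 tcp [0.5475 0.2025 0.085 ] rpy [179.34  67.35  -0.6 ] F [-0.6 -1.6  0.1] w 0.088
[ 32.9   9.6 -58.1  75.9 -12.7 -16.3]
rotvec [ 0.002  0.006 -0.004] now-axes [5.58 0.32 1.04] goal-axes [5.57 0.35 1.07]
```

View pics/w4.png

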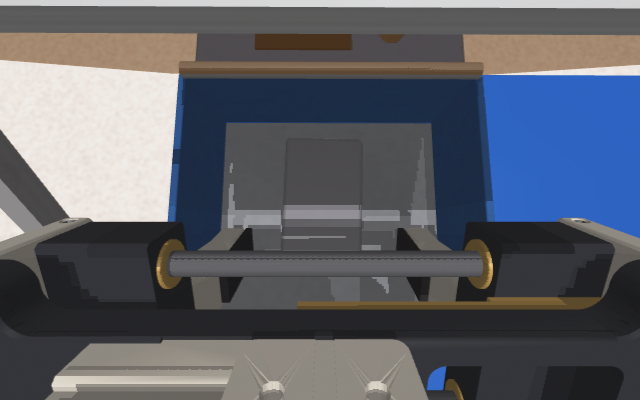

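```bash
cat > ik.py <<'E'
from h import *
from scipy.optimize import least_squares
D=[([93.398,20.546,.682,0,-70.136],[.153,.657,.2265],[0,0,-1]),([49,2.1,-22.8,0,-65.1],[.4353,.2079,.2268],[0,0,-1]),([62.5,-15,-26.2,-.1,-79.2],[.3061,.1749,.311],[-.006,-.006,-1]),
([78.4,-26.5,-43,22.7,-69.5],[.3536,.164,.3257],(68.15,2.56)),([54.3,-4.8,-50.1,35.8,-35.8],[.4904,.1938,.2032],(65.56,-1.53)),([47,1.4,-52.8,42.6,-24.6],[.5212,.1956,.154],(66.41,2.15)),
([63.2,-12,-52.8,31.8,-41.5],[.4287,.1944,.2142],(66.36,2.72)),([51.1,-.5,-51.8,38.1,-29.7],[.5008,.1962,.164],(67.19,-.92)),([32.9,9.6,-58.1,75.9,-12.7],[.5475,.2025,.085],(67.35,-.6))]
def ax(a):
    if len(a)==3: return np.array(a)
    p,y=np.radians(a); return np.array([np.cos(p)*np.cos(y),np.cos(p)*np.sin(y),-np.sin(p)])
def wc(q,k):
    h,l1,l2,L,o,c=k; j1,j2,j3=np.radians(q[:3]); f=j2-j3
    rr=c+l1*np.sin(j2)+l2*np.cos(f); z=h+l1*np.cos(j2)-l2*np.sin(f)
    return np.array([rr*np.cos(j1)+o*np.sin(j1),rr*np.sin(j1)-o*np.cos(j1),z])
F=lambda k:np.concatenate([wc(q,k)+k[3]*ax(a)-p for q,p,a in D])
K=least_squares(F,[.2,.4,.4,.25,.19,0]).x
def fk45(j1,f,t):
    fw=np.array([np.cos(f)*np.cos(j1),np.cos(f)*np.sin(j1),-np.sin(f)]); u=np.array([-np.sin(f)*np.cos(j1),-np.sin(f)*np.sin(j1),-np.cos(f)]); s=np.cross(fw,u)
    return np.degrees(np.arctan2(t@s,t@u)),-np.degrees(np.arccos(np.clip(t@fw,-1,1)))
def ik(p,t,q0=(35,10,-58)):
    w=np.array(p)-K[3]*t
    q=least_squares(lambda q:(wc(q,K)-w)*100,q0).x
    return q,fk45(np.radians(q[0]),np.radians(q[1]-q[2]),t)
if __name__=='__main__':
    print(K.round(4),'res mm',(F(K)*1000).round(0))
    for q,p,a in D[3:]: print(q[3:],np.round(fk45(np.radians(q[0]),np.radians(q[1]-q[2]),ax(a)),1))
    for gx in(.552,.562):
     for tilt in (0,10,15,20,25,30,35,40):
      for yaw in (-6,0,6):
        t=ax((90-tilt,yaw)); p=np.array([gx,.199,.048])+.019*t
        q,w=ik(p,t); print(gx,tilt,yaw,q.round(1),np.round(w,1))
E
python3 ik.py
```

```text
[0.1824 0.591  0.2953 0.3986 0.1525 0.1839] res mm [ -40.   20.   10.  -10.   49.   23.  -25.   37.  -14.  -15.   11.  -68.
   -2.   -9.   -5.    3.  -22.   14.   -5.   -2.  -12.    1.  -12.   11.
   20. -118.   39.]
[22.7, -69.5] [-22.7 -69.5]
[35.8, -35.8] [-35.8 -35.8]
[42.6, -24.6] [-42.7 -24.6]
[31.8, -41.5] [-31.7 -41.6]
[38.1, -29.7] [-38.1 -29.7]
[75.9, -12.7] [-76.  -12.7]
0.552 0 -6 [ 34.9  28.1 -41.2] [ -0.  -20.7]
0.552 0 0 [ 34.9  28.1 -41.2] [ -0.  -20.7]
0.552 0 6 [ 34.9  28.1 -41.2] [ -0.  -20.7]
0.552 10 -6 [ 39.7  26.5 -52.1] [-58.8  -8.4]
0.552 10 0 [ 39.1  26.4 -52.7] [-63.6  -7. ]
0.552 10 6 [ 38.5  26.3 -53.1] [-68.3  -5.8]
0.552 15 -6 [ 42.5  27.  -58.3] [-115.4  -12.4]
0.552 15 0 [ 41.6  26.9 -59.2] [-126.7  -12.4]
0.552 15 6 [ 40.6  26.9 -59.9] [-137.1  -12.5]
0.552 20 -6 [ 45.5  29.  -65.4] [-136.7  -23. ]
0.552 20 0 [ 44.3  29.2 -66.8] [-145.   -24.6]
0.552 20 6 [ 43.   29.3 -68. ] [-152.2  -26.2]
0.552 25 -6 [ 48.7  34.  -74.4] [-146.4  -38.5]
0.552 25 0 [ 47.3  35.3 -77.3] [-153.2  -43.4]
0.552 25 6 [ 45.5  36.8 -79.9] [-158.9  -48.4]
0.552 30 -6 [ 51.8  
[... 826 characters left out ...]
-6 [ 44.6  28.9 -63.4] [-134.   -21.6]
0.562 20 0 [ 43.4  29.  -64.8] [-142.8  -22.9]
0.562 20 6 [ 42.1  29.1 -65.9] [-150.5  -24.2]
0.562 25 -6 [ 47.7  33.1 -71.9] [-144.4  -35.9]
0.562 25 0 [ 46.3  34.  -74.3] [-151.5  -39.8]
0.562 25 6 [ 44.6  34.9 -76.4] [-157.5  -43.6]
0.562 30 -6 [ 51.   48.7 -90. ] [-153.2  -68.5]
0.562 30 0 [ 48.9  47.3 -90. ] [-156.3  -69.8]
0.562 30 6 [ 46.6  46.2 -90. ] [-159.9  -71. ]
0.562 35 -6 [ 53.3  48.6 -90. ] [-148.6  -71.2]
0.562 35 0 [ 50.9  46.7 -90. ] [-152.2  -72.6]
0.562 35 6 [ 48.2  45.2 -90. ] [-156.4  -74. ]
0.562 40 -6 [ 55.6  49.3 -90. ] [-144.1  -74.5]
0.562 40 0 [ 52.9  46.8 -90. ] [-148.1  -76. ]
0.562 40 6 [ 49.8  44.7 -90. ] [-152.9  -77.4]
```

```bash
cat > ik2.py <<'E'
from ik import *
def full(q,t,k):
    h,l1,l2,L,o,c,o2,o3,o4=k; j1,j2,j3=np.radians(q[:3]); f=j2-j3
    H=np.array([np.cos(j1),np.sin(j1),0]); S=np.array([np.sin(j1),-np.cos(j1),0]); Z=np.array([0,0,1.])
    F_=H*np.cos(f)-Z*np.sin(f); U=-H*np.sin(f)-Z*np.cos(f)
    n=np.cross(F_,t); n=n/np.linalg.norm(n)      # j5 axis
    m=np.cross(n,F_); w=np.cross(n,t)
    return H*(c+l1*np.sin(j2))+Z*(h+l1*np.cos(j2))+l2*F_+o*S+o4*U+o2*n+o3*w+L*t
G=lambda k:np.concatenate([full(q,ax(a),k)-p for q,p,a in D])
K2=least_squares(lambda k:np.r_[G(k),1e-4*(k-np.array([.2,.4,.4,.25,.0,0,.19,0,0]))],[.2,.4,.4,.25,.0,0,.19,0,0]).x
def ik2(p,t,q0=(35,10,-58)):
    q=least_squares(lambda q:(full(q,t,K2)-p)*100,q0).x
    a,b=fk45(np.radians(q[0]),np.radians(q[1]-q[2]),t); return q,(-a,b)
if __name__=='__main__':
    print(K2.round(4),'res mm',(G(K2)*1000).round(1))
    for gx in(.552,.562):
     for tilt in (0,10,15,20,25,30,35,40):
      for yaw in (-8,0,8):
        t=ax((90-tilt,yaw)); p=np.array([gx,.199,.048])+.019*t
        q,w=ik2(p,t); e=np.linalg.norm(full(q,t,K2)-p)*1000; print(gx,tilt,yaw,q.round(1),np.round(w,1),round(e,1))
E
python3 ik2.py
```

```text
[ 1.993e-01  6.003e-01  4.630e-01  3.776e-01  3.000e-04  9.000e-04
 -1.915e-01  3.000e-04  0.000e+00] res mm [ 0.2  0.   0.1 -0.2  0.3 -0.1  0.  -0.2  0.2  0.   0.3 -0.3 -0.1 -0.1
  0.2  0.1  0.  -0.2  0.  -0.1  0.1  0.  -0.1  0.  -0.   0.1 -0.1]
0.552 0 -8 [ 38.9  23.8 -23.9] [  0.  -42.4] 0.0
0.552 0 0 [ 38.9  23.8 -23.9] [  0.  -42.4] 0.0
0.552 0 8 [ 38.9  23.8 -23.9] [  0.  -42.4] 0.0
0.552 10 -8 [ 43.1  20.  -38. ] [ 17.5 -26.7] 0.0
0.552 10 0 [ 42.6  19.7 -37.8] [ 15.6 -25.9] 0.0
0.552 10 8 [ 42.   19.6 -37.2] [ 13.1 -25.5] 0.0
0.552 15 -8 [ 41.4  18.1 -48.6] [ 40.8 -17.5] 0.0
0.552 15 0 [ 40.5  17.6 -49.2] [ 40.1 -15.1] 0.0
0.552 15 8 [ 40.4  17.5 -48.5] [ 35.6 -13.8] 0.0
0.552 20 -8 [ 25.4  16.2 -57.5] [ 93.3 -10.9] 0.0
0.552 20 0 [ 15.2  15.8 -57.2] [114.6  -5.7] 0.0
0.552 20 8 [  8.   15.2 -54.8] [130.6  -0. ] 9.4
0.552 25 -8 [ 13.7  16.3 -57.5] [128.4 -11.5] 0.0
0.552 25 0 [  3.3  16.4 -51.9] [156.9  -3.5] 0.0
0.552 25 8 [  8.   11.6 -53.4] [141.1  -0. ] 53.8
0.552 30 -8 [  9.8  16.9 -57.2] [145.3 -15.6] 0.0
0.552 30 0 [  1.4  16.7 -49.7] [173.9  -6.4] 0.0
0.552 30 8 [  6.
[... 823 characters left out ...]
 0.0
0.562 20 0 [ 15.9  16.5 -56.4] [111.9  -5.8] 0.0
0.562 20 8 [  8.  16. -54.] [129.7  -0. ] 7.6
0.562 25 -8 [ 13.8  16.9 -56.7] [127.3 -11.4] 0.0
0.562 25 0 [  3.5  17.  -51.3] [155.5  -3.5] 0.0
0.562 25 8 [  8.   12.4 -52.6] [140.1  -0. ] 53.0
0.562 30 -8 [  9.7  17.5 -56.3] [144.7 -15.3] 0.0
0.562 30 0 [  1.4  17.3 -48.7] [173.5  -6. ] 0.0
0.562 30 8 [  6.3  21.6 -41.6] [-165.1   -3.4] 66.7
0.562 35 -8 [  8.7  18.4 -57.2] [153.4 -21.6] 0.0
0.562 35 0 [  1.3  17.9 -51.2] [176.9 -14.1] 0.0
0.562 35 8 [  3.4  20.  -40. ] [-151.7   -5.6] 32.5
0.562 40 -8 [  8.9  20.  -59. ] [157.9 -29.7] 0.0
0.562 40 0 [  1.4  19.4 -54.5] [177.8 -23.9] 0.0
0.562 40 8 [ -0.7  18.  -43.5] [-153.2  -12.4] 0.0
```

```bash
python3 - <<'E'
from ik2 import *
for tilt in (15,16,17,18):
  for yaw in (-4,0):
    for s in (0,.03,.06,.12):
        t=ax((90-tilt,yaw)); p=np.array([.546,.199,.048])+.019*t-s*t
        q,w=ik2(p,t,(40,15,-50)); e=np.linalg.norm(full(q,t,K2)-p)*1000; print(tilt,yaw,s,q.round(1),np.round(w,1),round(e,1))
to2([.546+.019*.276,.199,.048-.019*.961],16)
E
```

```text
15 -4 0 [ 41.1  17.4 -49.9] [ 41.9 -15.9] 0.0
15 -4 0.03 [ 44.3  14.6 -46.5] [ 31.4 -21.8] 0.0
15 -4 0.06 [ 46.1  11.7 -44. ] [ 26. -27.] 0.0
15 -4 0.12 [ 48.7   6.1 -39.7] [ 20.1 -36.7] 0.0
15 0 0 [ 40.6  17.2 -50.1] [ 41.4 -14.8] 0.0
15 0 0.03 [ 43.9  14.3 -46.6] [ 30.4 -20.8] 0.0
15 0 0.06 [ 45.7  11.4 -44. ] [ 24.9 -26.1] 0.0
15 0 0.12 [ 48.1   5.8 -39.8] [ 19.2 -35.9] 0.0
16 -4 0 [ 38.6  16.9 -52.7] [ 52.  -13.7] 0.0
16 -4 0.03 [ 43.7  14.1 -48.8] [ 36.8 -19.9] 0.0
16 -4 0.06 [ 46.1  11.2 -45.9] [ 29.6 -25.4] 0.0
16 -4 0.12 [ 49.2   5.6 -41.4] [ 22.4 -35.4] 0.0
16 0 0 [ 37.6  16.6 -53.2] [ 53.1 -12.1] 0.0
16 0 0.03 [ 43.2  13.9 -48.9] [ 35.9 -18.8] 0.0
16 0 0.06 [ 45.6  10.9 -46.1] [ 28.6 -24.3] 0.0
16 0 0.12 [ 48.6   5.2 -41.5] [ 21.4 -34.4] 0.0
17 -4 0 [ 34.7  16.3 -55.3] [ 64.9 -11.6] 0.0
17 -4 0.03 [ 42.5  13.7 -51.1] [ 43.3 -18. ] 0.0
17 -4 0.06 [ 45.9  10.8 -48. ] [ 33.7 -23.7] 0.0
17 -4 0.12 [ 49.6   5.1 -43.1] [ 24.9 -34. ] 0.0
17 0 0 [ 32.4  16.  -56.1] [69.3 -9.6] 0.0
17 0 0.03 [ 41.9  13.4 -51.5] [ 43.  -16.6] 0.0
17 0 0.06 [ 45.3  10.5 -48.2] [ 32.8 -22.5] 0.0
17 0 0.12 [ 48.9   4.6 -43.3] [ 23.9 -33. ] 0.0
18 -4 0 [ 29.7  15.9 -57.1] [ 79.3 -10.1] 0.0
18 -4 0.03 [ 40.7  13.2 -53.5] [ 51.2 -16.2] 0.0
18 -4 0.06 [ 45.3  10.4 -50. ] [ 38.5 -22.1] 0.0
18 -4 0.12 [ 49.9   4.6 -44.9] [ 27.5 -32.7] 0.0
18 0 0 [ 25.8  15.6 -57.7] [87.2 -7.7] 0.0
18 0 0.03 [ 39.6  12.9 -54.1] [ 52.2 -14.4] 0.0
18 0 0.06 [ 44.7  10.  -50.4] [ 37.9 -20.7] 0.0
18 0 0.12 [ 49.2   4.1 -45.2] [ 26.6 -31.5] 0.0
rotvec [ 0.002 -0.117 -0.003] now-axes [5.31 0.34 1.78] goal-axes [5.48 0.36 1.15]
```

```bash
python3 -m creep '[[0,0,0,-0.5,0.2,0.6,100],[0,-0.03,0,0,0.1,0.6,100],[0,-0.03,0,0,0,0,100],[0,-0.03,0,0,0,0,100],[0,-0.027,0,0,0,0,100],[0,0,0,0,0,0,100]]'; python3 - <<'E'
from h import *
s=st(); print(np.round(s['joints'],1)); g=np.array([.546,.199,.049]); t=np.array([.2756,0,-.9613])
to2(g+.019*t-.06*t,16);to2(g+.019*t,16)
E
```

```text
time_s: 15.85
tcp_pos: [0.5354, 0.204, 0.0884]
eef_rot: [179.8, 73.9, 0.1]
contact_force: [1.1, 0.8, 0.0]
gripper_width: 0.0878
t 15.85 tcp [0.5354 0.204  0.0884] rpy [1.7981e+02 7.3910e+01 8.0000e-02] F [1.1 0.8 0. ] w 0.0878
[ 46.   11.  -45.8  28.7 -24.5  18.9]
rotvec [ 0.005 -0.002  0.   ] now-axes [-0.02  0.5   0.06] goal-axes [-0.02  0.5   0.06]
rotvec [ 0.005 -0.002  0.   ] now-axes [5.98 0.5  0.07] goal-axes [5.98 0.5  0.06]
```

```bash
python3 -m creep '[[0,0,0,1,0.5,0,100],[0,0,0,1,0,0,100],[0,0,0,1.2,0,0,100],[0,0,0,1,0,0,100],[0,0,0,0.9,0,0,100],[0,0,0,0.9,0,0,100],[0,0,0,0,0,0,100]]'; python3 - <<'E'
from h import *
s=st(); print(np.round(s['joints'],1)); g=np.array([.546,.199,.049]); t=np.array([.2756,0,-.9613])
to2(g+.019*t,16)
E
```

```text
time_s: 16.55
tcp_pos: [0.5506, 0.195, 0.0282]
eef_rot: [178.8, 74.0, -1.0]
contact_force: [-0.3, -0.7, 0.4]
gripper_width: 0.0878
t 16.55 tcp [0.5506 0.195  0.0282] rpy [178.78  74.03  -0.96] F [-0.3 -0.7  0.4] w 0.0878
[ 36.9  16.6 -53.7  54.8 -11.9   0.3]
rotvec [ 0.005  0.001 -0.005] now-axes [-0.23 -0.4  -0.13] goal-axes [-0.23 -0.4  -0.13]
```

```bash
python3 -m creep '[[0,0,0,-0.2,-0.35,0,90],[0,0,0,0,0,0,80],[0,0,0,0,0,0,72],[0,0,0,0,0,0,64],[0,0,0,0,0,0,56],[0,0,0,0,0,0,50],[0,0,0,0,0,0,50],[0,0,0,0,0,0,50]]' 45; python3 - <<'E'
from h import *
s=st(); print(np.round(s['joints'],1))
E
```

```text
time_s: 17.35
tcp_pos: [0.5514, 0.2002, 0.031]
eef_rot: [179.3, 73.9, -0.4]
contact_force: [-5.6, 3.6, 5.6]
gripper_width: 0.0558
t 17.35 tcp [0.5514 0.2002 0.031 ] rpy [179.28  73.94  -0.38] F [-5.6  3.6  5.6] w 0.0558
[ 38.1  16.6 -53.   52.2 -12.6   1.8]
```

```bash
python3 -m creep '[[0,0,0,-0.8,0,-0.2,50],[0,0,0,-1.2,0,-0.3,50],[0,0,0,-1.5,0,-0.2,50],[0,0,0,0,0,0,50]]'; python3 -m creep '[[0,0,0,-1.2,0,1.3,50],[0,0,0,-1.6,0,2.2,50],[0,0,0,-1.6,0,2.66,50],[0,0,0,-1.6,0,2.66,50],[0,0,0,-1.6,0,2.66,50],[0,0,0,-1.6,0,2.66,50],[0,0,0,0,0,0,50]]';  python3 - <<'E'
from ik2 import *
s=st(); print(np.round(s['joints'],1))
to2([.40,.2,.15],16); to2([.465,-.185,.17],8,2.7)
for p,t in (([.4,.2,.15],16),([.43,0,.16],16),([.465,-.185,.17],8),([.465,-.185,.1],8),([.465,-.185,.1],16)):
    q,w=ik2(np.array(p),ax((90-t,2.7))); print(p,t,q.round(1),np.round(w,1))
im,d=r.capture('wrist'); cv2.imwrite('pics/w5.png',im)
im,d=r.capture('scene'); cv2.imwrite('pics/s5.png',im)
P=cloud('scene',d)
for q in ('stay','flap','case_center'):
  for k in r.masks_of(q,'scene')[:1]:
    a=P[k['pixels']&(d>0)]; print(q,k['score'],np.percentile(a,[2,50,98],0).round(3))
cv2.imwrite('pics/v5.png',np.hstack([cv2.resize(cv2.imread('pics/w5.png'),(400,250)),im[110:360,150:550]]))
E
```

```text
time_s: 17.75
tcp_pos: [0.5484, 0.1998, 0.0668]
eef_rot: [179.1, 74.0, -0.6]
contact_force: [0.1, 0.9, -4.4]
gripper_width: 0.0557
time_s: 18.45
tcp_pos: [0.3849, 0.1975, 0.1152]
eef_rot: [178.9, 74.0, -0.8]
contact_force: [0.5, 0.2, -4.0]
gripper_width: 0.0556
t 18.45 tcp [0.3849 0.1975 0.1152] rpy [178.87  73.98  -0.79] F [ 0.5  0.2 -4. ] w 0.0556
[ 64.9  -4.6 -58.1  27.7 -32.8   2.5]
rotvec [ 0.006 -0.    -0.004] now-axes [-2.93 -0.22 -2.41] goal-axes [-2.93 -0.25 -2.41]
rotvec [-0.04  -0.14  -0.014] now-axes [-2.91 38.32 -8.96] goal-axes [-4.57 38.59 -6.9 ]
[0.4, 0.2, 0.15] 16 [ 63.3  -6.4 -52.7] [ 23. -38.]
[0.43, 0, 0.16] 16 [ 34.  -11.1 -51.5] [ 13.9 -36.6]
[0.465, -0.185, 0.17] 8 [  0.6   2.3 -31. ] [ -0.4 -48.7]
[0.465, -0.185, 0.1] 8 [  0.6   7.3 -36.4] [ -0.5 -38.3]
[0.465, -0.185, 0.1] 16 [  0.3   3.8 -42. ] [ -1.4 -28.2]
stay 0.47 [[0.492 0.298 0.045]
 [0.542 0.312 0.139]
 [0.587 0.315 0.187]]
flap 0.84 [[0.551 0.104 0.099]
 [0.609 0.203 0.181]
 [0.656 0.294 0.282]]
case_center 0.86 [[0.37  0.173 0.11 ]
 [0.421 0.203 0.148]
 [0.462 0.227 0.152]]
```

View pics/v5.png

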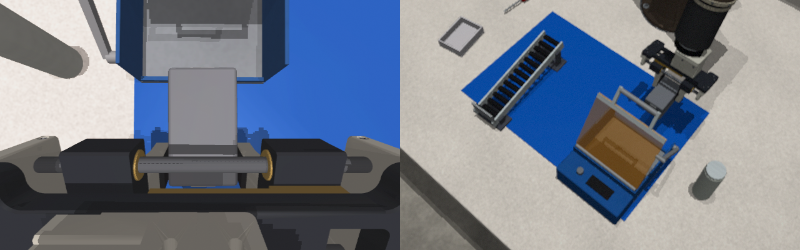

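```bash
python3 -m creep '[[0,0,0,-1,2,-1,50],[0,0,0,-1,4,-1,50],[0,0,0,-0.3,4.3,-1,50],[0,0,0,0,4.3,-1,50],[0,0,0,0,4.3,-1,50],[0,0,0,0,4.3,-1,50],[0,0,0,0,4.3,-1,50],[0,0,0,0,4.3,-1,50]]'; python3 -m creep '[[0,0,0,0,4,-1,50],[0,0,0,0,2,-0.5,50],[-0.02,-0.07,-0.007,0,0,0,50],[-0.02,-0.07,-0.007,0,0,0,50],[0,0,0,0,0,0,50],[0,0,0,0,0,0,50]]';  python3 - <<'E'
from ik2 import *
s=st(); print(np.round(s['joints'],1)); M=Rm(); print(M.round(3))
to2([.465,-.185,.17],8,2.7)
im,d=r.capture('wrist'); cv2.imwrite('pics/w6.png',im); P=cloud('wrist',d); np.save('w6_P.npy',P)
im2,d2=r.capture('top'); P2=cloud('top',d2); np.save('t6_P.npy',P2)
for c,PP,dd in (('wrist',P,d),('top',P2,d2)):
  for k in r.masks_of('case_center',c)[:1]:
    a=PP[k['pixels']&(dd>0)]; print(c,k['score'],np.percentile(a,[2,50,98],0).round(3))
    top=a[a[:,2]>a[:,2].max()-.03]; A=np.c_[top[:,:2],np.ones(len(top))]; 
    co=np.linalg.lstsq(A,top[:,2],rcond=None)[0]; ok=abs(A@co-top[:,2])<.004; print('top slope',np.linalg.lstsq(A[ok],top[ok,2],rcond=None)[0].round(3),ok.sum(), cv2.minAreaRect((top[ok][:,:2]*1000).astype(np.float32)))
b=P.reshape(-1,3); b=b[(b[:,0]>.52)&(b[:,0]<.72)&(b[:,1]<-.1)&(b[:,1]>-.26)&(b[:,2]>.025)&(b[:,2]<.1)]
print(len(b))
for x in np.arange(.53,.72,.015):
    e=b[(abs(b[:,0]-x)<.006)]; e=e[e[:,2]>.06-.141*(e[:,0]-.578)+.001]
    if len(e): print(round(x,2),len(e),e[:,1].min().round(4),e[:,1].max().round(4),np.percentile(e[:,2],[50,95]).round(4))
E
```

```text
time_s: 19.5
tcp_pos: [0.4587, -0.1217, 0.1608]
eef_rot: [178.7, 74.0, -1.1]
contact_force: [1.4, 1.3, -2.9]
gripper_width: 0.0558
time_s: 20.1
tcp_pos: [0.4733, -0.1794, 0.1642]
eef_rot: [180.0, 82.1, 2.5]
contact_force: [-0.5, 0.3, -3.8]
gripper_width: 0.0559
t 20.1 tcp [ 0.4733 -0.1794  0.1642] rpy [179.98  82.13   2.49] F [-0.5  0.3 -3.8] w 0.0559
[  1.4   3.2 -30.9  -0.2 -48.   91.2]
[[ 0.137  0.044 -0.99 ]
 [ 0.006 -0.999 -0.043]
 [-0.991  0.    -0.137]]
rotvec [-0.003  0.002 -0.001] now-axes [-0.69  0.52  0.77] goal-axes [-0.69  0.52  0.77]
wrist 0.62 [[ 0.457 -0.203  0.187]
 [ 0.508 -0.177  0.193]
 [ 0.547 -0.151  0.201]]
top slope [ 2.412  0.107 -0.907] 5 ((487.61358642578125, -187.13873291015625), (1.170171856880188, 0.6815732717514038), 82.70474243164062)
top 0.81 [[ 0.501 -0.203  0.149]
 [ 0.525 -0.174  0.188]
 [ 0.549 -0.149  0.194]]
top slope [ 0.141 -0.048  0.287] 1 ((489.7967834472656, -167.04420471191406), (0.0, 0.0), 0.0)
6789
0.58 133 -0.2173 -0.1424 [0.0652 0.0668]
0.59 285 -0.2171 -0.1416 [0.0625 0.0646]
0.61 185 -0.2164 -0.1409 [0.0614 0.0631]
0.62 352 -0.2158 -0.1403 [0.0567 0.0604]
0.64 237 -0.2153 -0.1397 [0.057  0.0586]
0.65 202 -0.2146 -0.1389 [0.0547 0.0565]
0.67 337 -0.2138 -0.1382 [0.0501 0.0542]
0.68 8 -0.2123 -0.2072 [0.0516 0.0522]
```

View pics/w6.png

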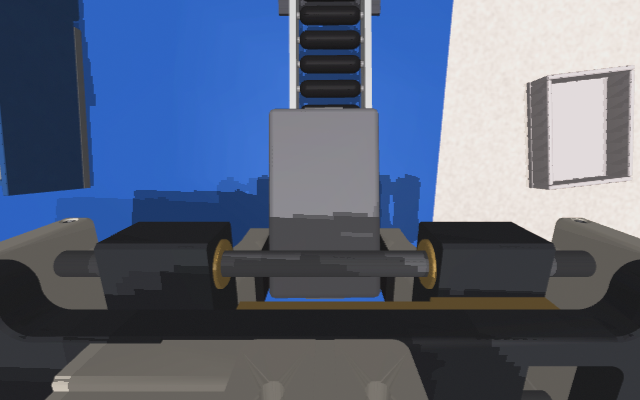

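```bash
python3 -m creep '[[0,0,0,1,0.5,0.1,50],[0,0,0,1.5,0,0.2,50],[0,0,0,1.5,0,0.2,50],[0,0,0,1.2,0,0.2,50],[0,0,0,0.7,0,0.1,50],[0,0,0,0,0,0,50],[0,0,0,0,0,0,50]]'; python3 - <<'E'
from h import *
s=st(); print(np.round(s['moment'],2)); to2([.474,-.1845,.0962],8,2.5)
E
```

```text
time_s: 21.0
tcp_pos: [0.4743, -0.1836, 0.1063]
eef_rot: [179.9, 82.0, 2.6]
contact_force: [0.9, 0.0, -3.4]
gripper_width: 0.0561
t 21.0 tcp [ 0.4743 -0.1836  0.1063] rpy [179.91  82.01   2.57] F [ 0.9  0.  -3.4] w 0.0561
[-0.11  0.68 -0.03]
rotvec [0.003 0.    0.   ] now-axes [1.   0.09 0.17] goal-axes [1.   0.09 0.17]
```

```bash
python3 -m creep '[[0,0,0,0.4,0.05,0.05,50],[0,0,0,0.2,0,0.03,50],[0,0,0,0,0,0,50],[0,0,0,0,0,0,50]]'; python3 -m creep '[[0,0,0,0.2,0,0.03,50],[0,0,0,0,0,0,50],[0,0,0,0,0,0,50]]'; python3 -m creep '[[0,0,0,0.15,0,0.02,50],[0,0,0,0,0,0,50],[0,0,0,0,0,0,50]]'
```

```text
time_s: 21.4
tcp_pos: [0.4742, -0.184, 0.1002]
eef_rot: [180.0, 82.0, 2.6]
contact_force: [-0.6, 0.4, -2.9]
gripper_width: 0.0558
time_s: 21.7
tcp_pos: [0.474, -0.184, 0.098]
eef_rot: [180.0, 82.0, 2.6]
contact_force: [-0.5, 1.1, -3.6]
gripper_width: 0.056
time_s: 22.0
tcp_pos: [0.4741, -0.184, 0.0965]
eef_rot: [-180.0, 82.0, 2.7]
contact_force: [-0.4, 0.3, -3.5]
gripper_width: 0.0558
```

```bash
python3 -m creep '[[0,0,0,0.15,0,0.02,50],[0,0,0,0,0,0,50],[0,0,0,0,0,0,50]]'; python3 -m creep '[[0,0,0,0.15,0,0.02,50],[0,0,0,0,0,0,50],[0,0,0,0,0,0,50]]'; python3 -m creep '[[0,0,0,0.1,0,0.02,50],[0,0,0,0,0,0,50],[0,0,0,0,0,0,50]]'
```

```text
time_s: 22.3
tcp_pos: [0.4752, -0.184, 0.0957]
eef_rot: [179.9, 81.9, 2.5]
contact_force: [0.4, 1.9, 2.7]
gripper_width: 0.0555
time_s: 22.6
tcp_pos: [0.477, -0.184, 0.0955]
eef_rot: [179.7, 81.7, 2.4]
contact_force: [3.5, 4.3, 8.1]
gripper_width: 0.0555
time_s: 22.9
tcp_pos: [0.478, -0.1839, 0.0953]
eef_rot: [179.6, 81.6, 2.3]
contact_force: [2.6, 4.2, 12.2]
gripper_width: 0.0557
```

```bash
python3 -m creep '[[0,0,0,-0.22,0,-0.03,50],[0,0,0,0,0,0,50],[0,0,0,0,0,0,50]]'; python3 - <<'E'
from h import *
s=st(); im,d=r.capture('top'); P=cloud('top',d)
for k in r.masks_of('case_center','top')[:1]:
    a=P[k['pixels']&(d>0)]; print(k['score'],np.percentile(a,[2,50,98],0).round(3))
E
```

```text
time_s: 23.2
tcp_pos: [0.4753, -0.184, 0.0957]
eef_rot: [179.8, 81.9, 2.5]
contact_force: [0.1, 2.5, 7.0]
gripper_width: 0.056
t 23.2 tcp [ 0.4753 -0.184   0.0957] rpy [179.84  81.89   2.52] F [0.1 2.5 7. ] w 0.056
0.92 [[ 0.502 -0.208  0.09 ]
 [ 0.527 -0.179  0.12 ]
 [ 0.551 -0.154  0.127]]
```

```bash
python3 -m creep '[[0,0,0,-0.08,0,0,100],[0,0,0,0,0,0,100],[0,0,0,0,0,0,100],[0,0,0,-1,0,0,100],[0,0,0,-3,0,0,100],[0,0,0,-4,0,0,100],[0,0,0,-4,0,0,100],[0,0,0,0,0,0,100]]'; python3 - <<'E'
from h import *
s=st()
for c in ('top','scene'):
  im,d=r.capture(c); P=cloud(c,d)
  for k in r.masks_of('case_center',c)[:1]:
    a=P[k['pixels']&(d>0)]; print(c,k['score'],np.percentile(a,[2,50,98],0).round(3))
E
```

```text
time_s: 24.1
tcp_pos: [0.4597, -0.1855, 0.2208]
eef_rot: [179.2, 81.5, 1.9]
contact_force: [0.4, 0.5, -0.3]
gripper_width: 0.0876
t 24.1 tcp [ 0.4597 -0.1855  0.2208] rpy [179.2   81.49   1.89] F [ 0.4  0.5 -0.3] w 0.0876
top 0.62 [[ 0.552 -0.204  0.074]
 [ 0.598 -0.176  0.109]
 [ 0.649 -0.15   0.118]]
scene 0.6 [[ 0.581 -0.2    0.061]
 [ 0.631 -0.164  0.105]
 [ 0.673 -0.146  0.115]]
```

It is rolling by itself. I'll wait for it with the arm still, moving back only slightly.

```bash
python3 -m creep '[[0,0,0,-2,0,2,100],[0,0,0,-2,0,2,100],[0,0,0,0,0,0,100],[0,0,0,0,0,0,100],[0,0,0,0,0,0,100],[0,0,0,0,0,0,100],[0,0,0,0,0,0,100],[0,0,0,0,0,0,100]]'; python3 -m creep '[[0,0,0,0,0,0,100],[0,0,0,0,0,0,100],[0,0,0,0,0,0,100],[0,0,0,0,0,0,100],[0,0,0,0,0,0,100],[0,0,0,0,0,0,100],[0,0,0,0,0,0,100],[0,0,0,0,0,0,100]]'; python3 - <<'E'
from h import *
s=st()
for c in ('top','scene'):
  im,d=r.capture(c); P=cloud(c,d); cv2.imwrite(f'pics/{c}9.png',im)
  for q in ('case_center','stay','flap'):
   for k in r.masks_of(q,c)[:1]:
    a=P[k['pixels']&(d>0)]; print(c,q,round(k['score'],2),np.percentile(a,[2,50,98],0).round(3))
    if q=='case_center':
      u=a[a[:,2]>.06]; print(cv2.minAreaRect((u[:,:2]*1000).astype(np.float32)))
a=cv2.imread('pics/top9.png')[100:300,130:530]; b=cv2.imread('pics/scene9.png')[80:340,160:500]
cv2.imwrite('pics/v9.png',np.vstack([cv2.resize(a,(600,300)),np.hstack([cv2.resize(b,(392,300)),np.zeros((300,208,3),np.uint8)])]))
E
```

```text
time_s: 25.1
tcp_pos: [0.4123, -0.1869, 0.2479]
eef_rot: [-180.0, 82.1, 2.7]
contact_force: [0.2, 0.2, -0.1]
gripper_width: 0.0875
time_s: 25.9
tcp_pos: [0.4123, -0.1869, 0.2484]
eef_rot: [180.0, 82.0, 2.6]
contact_force: [-0.6, -0.7, 0.3]
gripper_width: 0.0876
t 25.9 tcp [ 0.4123 -0.1869  0.2484] rpy [180.    82.03   2.65] F [-0.6 -0.7  0.3] w 0.0876
top stay 0.53 [[0.496 0.304 0.088]
 [0.537 0.308 0.135]
 [0.576 0.313 0.176]]
top flap 0.71 [[0.547 0.103 0.098]
 [0.6   0.2   0.195]
 [0.654 0.31  0.282]]
scene case_center 0.76 [[ 0.638 -0.199  0.049]
 [ 0.688 -0.161  0.096]
 [ 0.734 -0.143  0.107]]
((685.2669677734375, -171.50448608398438), (99.8763656616211, 58.15777587890625), 3.754220962524414)
scene stay 0.61 [[0.514 0.309 0.109]
 [0.547 0.313 0.145]
 [0.584 0.315 0.185]]
scene flap 0.86 [[0.553 0.105 0.101]
 [0.609 0.204 0.182]
 [0.656 0.295 0.282]]
```

View pics/v9.png

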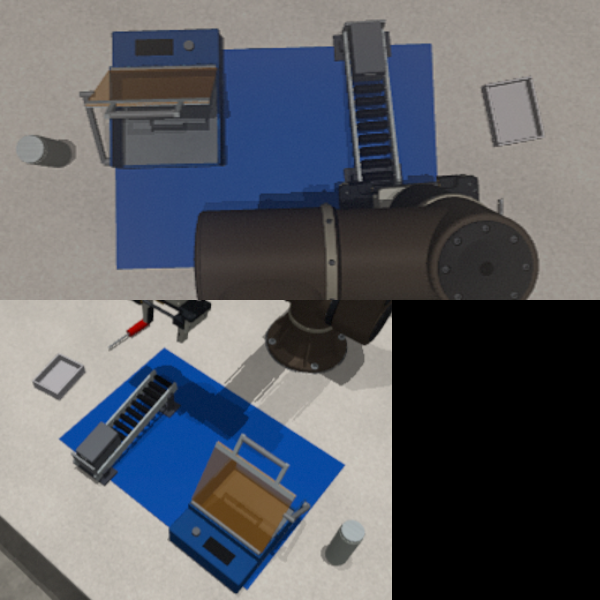

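```bash
python3 -m creep '[[0,0,0,0,0,0,100],[0,0,0,0,0,0,100],[0,0,0,0,0,0,100],[0,0,0,0,0,0,100],[0,0,0,0,0,0,100]]'; python3 - <<'E'
from h import *
c='scene'; im,d=r.capture(c); P=cloud(c,d)
for k in r.masks_of('case_center',c)[:1]:
    a=P[k['pixels']&(d>0)]; u=a[a[:,2]>.06]; print(k['score'],np.percentile(a,[2,50,98],0).round(3),cv2.minAreaRect((u[:,:2]*1000).astype(np.float32)))
b=P.reshape(-1,3); b=b[(b[:,0]>.70)&(b[:,0]<.77)&(b[:,1]<-.13)&(b[:,1]>-.22)&(b[:,2]>.05)]
for x in np.arange(.70,.76,.006): 
    e=b[abs(b[:,0]-x)<.003]; print(round(x,3),len(e),np.percentile(e[:,2],[5,50,95]).round(3) if len(e) else '')
r.close_job()
E
```

```text
time_s: 26.8
tcp_pos: [0.4122, -0.1869, 0.2484]
eef_rot: [-180.0, 82.0, 2.7]
contact_force: [-0.3, 0.8, 0.6]
gripper_width: 0.0876
0.65 [[ 0.641 -0.197  0.054]
 [ 0.689 -0.16   0.096]
 [ 0.734 -0.143  0.107]] ((685.428955078125, -171.46475219726562), (101.96171569824219, 58.209625244140625), 2.777449369430542)
0.7 25 [0.065 0.097 0.101]
0.706 52 [0.059 0.096 0.1  ]
0.712 60 [0.057 0.095 0.098]
0.718 53 [0.057 0.094 0.099]
0.724 53 [0.062 0.093 0.096]
0.73 68 [0.063 0.091 0.096]
0.736 71 [0.054 0.074 0.094]
0.742 61 [0.055 0.073 0.079]
0.748 0 
0.754 0 
0.76 0 
the job is handed in; nothing more can be done
```

I raised the flap, lowered it onto its stay and let go. I then took the case out from the front and held it on the upper rollers, seen as a wrist force change of about 10 N. I released it there and it rolled down by itself. I handed the job in at about 27 s; it gave no verdict.

**Last checks:**
- **Case:** its far end is against the stop at world x ≈ 0.734 m. Its centre is at about (0.685, -0.171), within 0.5 degrees of the lane's direction. It did not move between the last two looks, 0.9 s apart.
- **Flap:** it stands propped at about 1.05 rad with the stay up, at about 0.83 rad in the earlier measurement.
- **Bystanders:** all three look unmoved in the last picture, by eye only; I did not measure them again.
- **Robot:** it is clear of everything, with the wrist force near zero.

**What went wrong or disagreed:**
- **Approach:** my first approach ran joint 6 into its range limit. I turned the gripper half a turn and gripped the case leaning back 16 degrees, not the suggested 20 to 40. I saw no sign of contact.
- **Top camera:** it did not report the case at the stop, but the scene camera and the top picture both show it there.
- **Lane origin:** my estimates of its position along the lane differ by about 1 cm, so "at the stop" rests on the case touching it, not on an exact lane x.

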